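# Bar in the V-blocks, centre punch held ready over it

## Robot

A 7-joint arm with a two-finger parallel gripper is mounted at the origin on a cart in front of the work surface, level with it; the furniture and walls round the work are solid. World frame = base frame: x ahead of the robot, y to its left, z up, the work surface at z = 0. Lengths are in m, angles in rad, forces in N, time in s.
With the tool pointing down it reaches from about 0.4 to 0.925 m from the base axis. Payload 4.1 kg.
Tool frame: the origin (TCP) lies midway between the tips of the shut fingers; the grasp point (between the pads) lies 19 mm behind it (ctrl.grip_point_offset is the z of the grasp point in the tool frame, in m); z points along the fingers, y is the direction in which the jaws open and shut (so a half turn about z gives the same grasp; the last joint's range is limited). The gripper opens to 85 mm and grips with 20 to 120 N. Pads are 22 mm wide; open, the fingers measure 114 mm over their backs; the gripper's body (76 mm by 85 mm) begins 54 mm behind the grasp point. The pads swing forward as they close: fully open they stand 13 mm farther back than shut.
Start: joints at [-1.416, 0.398, 0.045, 1.537, -0.019, 1.207, -0.051], TCP at [0.163, 0.629, 0.231] pointing down, gripper open.
Joint ranges: [-2.82, 2.82], [-0.49, 2.23], [-1.37, 1.46], [0, 2.46], [-1.36, 4.5], [0.23, 2], [-2.94, 2.94]. Speed limits (rad/s): [2.57, 2.57, 3.14, 3.14, 3.14, 3.14, 3.14].

## Interface

Orientations are given as [roll, pitch, yaw] about the fixed x, y, z axes, in that order (R = Rz(yaw) Ry(pitch) Rx(roll)).
In Python, from station import telemetry, capture, ticket, nets, ctrl gives the robot as it stands.
- The arm moves only by the tool play_rows, never from a script. Its argument "rows" is a list of rows, each a list of 3 entries, a list of its own where there are three numbers: the shift along the tool's x, y, z in mm, then the turn, a rotation vector about the tool's x, y, z in rad, then the finger opening in mm, from 0 to 85.4. A call has 1 to 20 rows; each row shifts and turns the commanded pose from where the row before left it, along the tool's axes as they then stand; what a row does not reach is not made up. A row lasts 1/12 s, in which the tool goes at most 41.7 mm and 7.16 degrees, less where a joint would pass 70% of its speed; a pose out of reach is approached as far as the arm can. A call with a gripper value outside its range is refused whole. The fingers move at their own pace and stop on an object; "newtons" is the grip in N (left out, the last holds). Time passes only in rows, so rows that do not move let the fingers close. It gives the time, the measured TCP pose, the force and the opening at its end, in the units of the state.
- telemetry.get_obs(): the state, without advancing time (a new reading comes with each control period).
- capture(name): name is "side" or "top" or "wrist"; returns a dict with "pixels" (420x560x3 uint8, red, green, blue), "fx", "fy", "cx", "cy" (pixels), "R" (3x3) and "t" (3): a world point X has camera coordinates R X + t. Camera axes: x right, y down, z forward; pixel columns grow to the right and rows downward; lengths in m; the calibration is good to about 2 mm. A picture is of the moment at which its call begins. There is no depth.
- ticket.hand_in(): hands the job in, once; it reports no verdict.
Trained networks look in a picture, given as the dict that the camera call returned (one of the last four; its "shot" number tells which), for a name from the list of things; names that differ only in an ending like _2 or _b are one class to them, and where a whole thing is asked for, a point or a joint stands for the part that bears it (a point fixed in the world has none). Each returns a list of dicts, best first, with "confidence" (0 to 1); they miss things now and then, are a little off and sometimes report something else, mostly with a low value. They report only what shows in the picture. A call takes as long as a camera call.
- nets.spot_in(picture, target): "extent" ([centre column, centre row, width, height] in pixels, round what is visible of it).
- nets.masks_of(picture, target): "mask" (420x560 bool, what is visible of it) and "extent" ([centre column, centre row, width, height] in pixels, round what is visible of it).
The state is a dict: "t": time; "q": joint angles; "qd": joint speeds; "effort": joint torques, N m; "tool_pos": TCP position; "orientation": TCP orientation; "wrist_force": force on the tool from outside, world axes, zero at the start; "moment": the same for the moment, N m; "gripper_width": opening from 0.0 (shut) to 1.0 (fully open).
Only numpy, scipy, OpenCV 4.12 (cv2) and the standard library are available. Lean on these libraries where they do the work, as an engineer would, in place of code of your own. Each camera call takes 0.05 s, during which the arm holds its last target.

## Task

Get the steel bar ready for marking its middle: lay it along the grooves of the pair of V-blocks, evenly across both, and let go of it. Then pull the centre punch (the longer, thicker of the two punches) out of the wooden stand, lift it higher than the mug and carry it across without disturbing the mug, the yellow cradle or the other punch. Finish still holding it upright and still, point down, with its point about a centimetre above the middle of the bar, never touching the bar with it.

Things in the scene. Friction and masses are not known exactly. Their poses are not given: they have to be found in the camera images.
- bar_mid (a point): Centre of the steel bar: plain octagonal bar, 150 mm long, 14 mm across flats, 0.2 kg, loose, lying on a flat on the bench (centre 7 mm up). Its x axis runs along the bar; the two ends are alike.
- vee_seat (a point): Point fixed to the V-block pair where the bar's centre is when the bar lies in the grooves, half-way between the two blocks; 42.5 mm above the bench. x axis along the grooves (the two directions are alike), z up. The bar's top flat is then 7 mm above this point.
- punch_centre (a point): Centre (half-way up) of the centre punch: dark round steel punch, 100 mm long, 12 mm diameter, with fine rings round its upper half, flat head up, conical point down, 0.085 kg, loose, standing in a hole of the wooden stand. z axis: along the punch, from point to head. Head 50 mm above this point, tip of the point 50 mm below.
- punch_tip (a point): Tip of the centre punch's conical point (at the start in the hole, 8 mm above the bench). z axis towards the head.
- punch_stand: Hardwood stand fixed on the bench, 50 x 130 x 40 mm (x, y, z), origin at the centre of its underside; two blind holes 32 mm deep and 13.5 mm wide, 35 mm either side of its middle along its y axis. The centre punch is in one, the pin punch in the other; which is which varies.
- pin_punch_centre (a point): Centre of the other punch, to be left alone: 81.5 mm long, loose in the other hole, its thin 7 mm pin pointing up, top 89 mm above the bench.
- cradle: Yellow moulded tool cradle, 76 x 170 x 34 mm (x, y, z), loose, beyond the mug, also between punch stand and V-blocks; origin at the centre of its underside.
- mug: White spotted mug, 82 mm across, 114 mm with its handle (which points along its own y axis), 91 mm high, loose, stands in the way between punch stand and V-blocks; origin at the centre of its underside.
- vee_plate: Fixed dark steel plate, 164 x 66 x 12 mm (x, y, z), origin at the centre of its underside, carrying two ground steel V-blocks, each 40 mm along x, 48 mm wide, 36 mm high (tops 48 mm above the bench), open V groove along x, 34 mm wide and 15 mm deep. Their middles are 52 mm either side of the plate's middle, so 64 mm are free between them.

How it is judged:
By the outcome, as a careful person would: the job done as asked, in the order asked, and still so for the second after the job is handed in, while the arm keeps its last pose, push and grip.
It also fails if it takes over 61 s, if anything falls off the work surface, if the arm or the gripper's body presses on something with over 40 N, if the wrist force passes 120 N, or if a joint passes its speed limit or range.

## Working session

There is one attempt and no reset: what is moved stays moved. The work goes in short steps, Python scripts to look and compute and a tool call to move; the robot and the scene stay as the last step left them, time stands still between calls to the robot, and variables do not carry over. Pictures are saved under pics/ and viewed, and the job is handed in when it is done.

Besides the shell and the picture viewer there is one more tool, called after "Call:" as name([rows], argument=value, ...), one row to a line, values as JSON. play_rows: Moves the arm, as the interface text tells. Its arguments: {"type":"object","properties":{"rows":{"type":"array","items":{"type":"array"}},"newtons":{"type":"number"}},"required":["rows"]}

```bash
ls; mkdir -p pics; python3 - <<'E'
from station import telemetry, capture, ticket, nets, ctrl
import cv2
print(telemetry.get_obs(), ctrl.grip_point_offset)
for n in ["side","top","wrist"]:
    c=capture(n); cv2.imwrite(f"pics/{n}0.png",c["pixels"][:,:,::-1]); print(n,c["fx"],c["cx"],c["cy"],c["R"],c["t"])
    for k in ["bar_mid","punch_centre","pin_punch_centre","punch_stand","cradle","mug","vee_plate"]:
        print(k,[( [round(x) for x in d["extent"]],round(d["confidence"],2)) for d in nets.spot_in(c,k)][:3])
E
```

```text
pics
{'t': 0.0, 'q': array([-1.4160175 ,  0.39917264,  0.04496037,  1.53786701, -0.0187308 ,
        1.20685165, -0.05070944]), 'qd': array([-1.51537609e-03, -1.41523406e-03, -3.54452113e-04,  9.92344192e-05,
       -1.45452555e-03, -1.92469901e-04, -4.55471821e-04]), 'effort': array([-3.33173284e-04, -4.75120926e+01,  1.36414479e+00, -2.54224169e+01,
        1.15173226e-02,  9.54739982e-03,  1.42502748e-05]), 'tool_pos': array([0.16296267, 0.62860676, 0.23028022]), 'orientation': array([-3.13971569e+00,  7.31102432e-05,  2.88797351e+00]), 'wrist_force': array([-0.14891453, -0.4009335 , -0.34205807]), 'moment': array([-0.00156598, -0.00349855,  0.01265156]), 'gripper_width': 1.0009102573226245} -0.0187
side 461.21400882097265 273.5425404667788 209.4404461671511 [[ 0.96882678 -0.2476519   0.00657364]
 [-0.08916101 -0.37331328 -0.9234108 ]
 [ 0.23113847  0.894039   -0.38375679]] [-0.54493717  0.10568184  1.07226938]
bar_mid [([216, 187, 39, 8], 0.52)]
punch_centre [([274, 254, 7, 31], 0.57), ([234, 230, 33, 44], 0.31)]
pin_punch_centre [([283, 276, 8, 25], 0.65)]
punch_stand [([281, 28
[... 255 characters left out ...]
-0.98068398  0.01919081 -0.1946552 ]
 [ 0.19473876  0.00256805 -0.98085178]] [0.02773878 0.54844132 1.09096082]
bar_mid [([140, 240, 27, 53], 0.9)]
punch_centre [([378, 221, 8, 7], 0.55)]
pin_punch_centre []
punch_stand [([389, 224, 55, 19], 0.89)]
cradle [([300, 172, 65, 38], 0.95)]
mug [([310, 245, 40, 37], 0.61)]
vee_plate [([231, 220, 44, 62], 0.9)]
wrist 351.0871471962451 276.87154100755345 206.3032524039054 [[ 2.52048859e-01  9.67714340e-01  5.72719722e-04]
 [ 9.32847002e-01 -2.43124734e-01  2.65869957e-01]
 [ 2.57425413e-01 -6.64779596e-02 -9.64008733e-01]] [-0.64817986 -0.03404292  0.37728866]
bar_mid []
punch_centre []
pin_punch_centre []
punch_stand []
cradle []
mug []
vee_plate []
```

```bash
python3 - <<'E'
import cv2
a=cv2.imread("pics/top0.png"); cv2.imwrite("pics/top0z.png",cv2.resize(a[130:290,90:430],None,fx=2.35,fy=2.35,interpolation=cv2.INTER_CUBIC))
a=cv2.imread("pics/side0.png"); cv2.imwrite("pics/side0z.png",cv2.resize(a[150:330,170:370],None,fx=3.3,fy=3.3,interpolation=cv2.INTER_CUBIC))
E
```

```text
(no output)
```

View pics/top0.png

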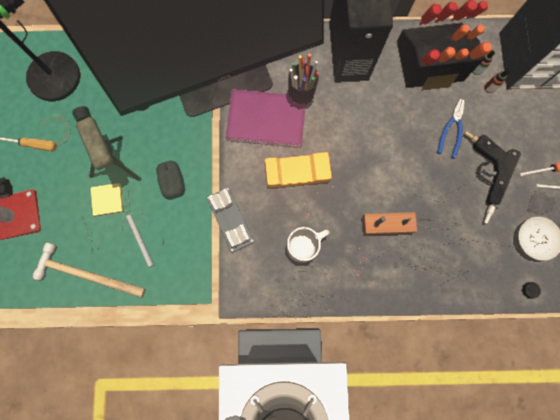

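View pics/top0z.png

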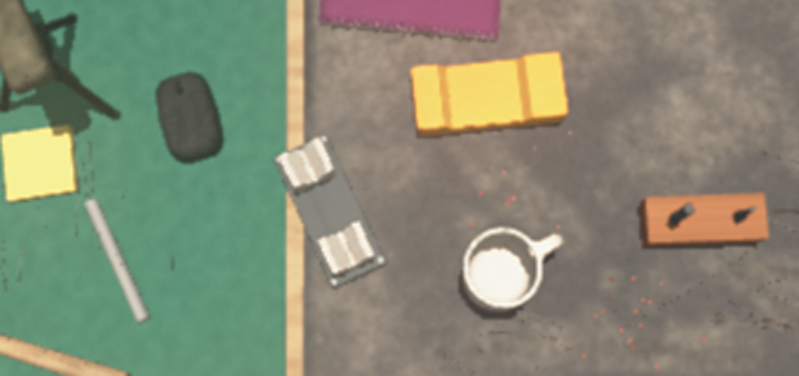

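View pics/side0z.png

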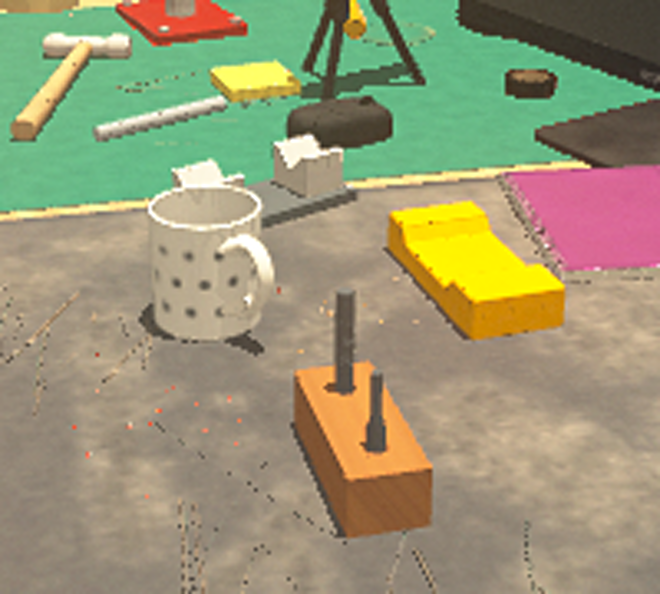

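View pics/side0.png

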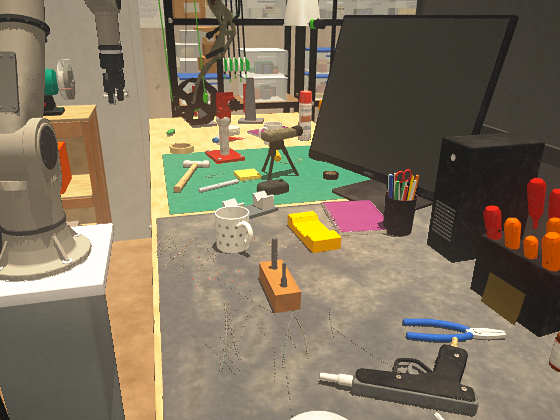

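The top view shows the bar at about (140,240), the V-blocks at (231,220), the mug at (305,244), the cradle at (298,170) and the stand at (390,223). The thick punch is in the stand's left (+y) hole. The side view agrees.

```bash
cat > h.py <<'E'
from station import telemetry, capture, ticket, nets, ctrl
import cv2, numpy as np
from scipy.spatial.transform import Rotation as Ro
def unproj(c,uv,z):
    uv=np.atleast_2d(uv).astype(float)
    d=np.c_[(uv[:,0]-c["cx"])/c["fx"],(uv[:,1]-c["cy"])/c["fy"],np.ones(len(uv))]@c["R"]
    C=-c["R"].T@c["t"]
    s=(z-C[2])/d[:,2]
    return C+d*s[:,None]
def proj(c,X):
    X=np.atleast_2d(X)@c["R"].T+c["t"]
    return np.c_[c["fx"]*X[:,0]/X[:,2]+c["cx"],c["fy"]*X[:,1]/X[:,2]+c["cy"]]
def mask(c,k):
    r=nets.masks_of(c,k)
    return (r[0]["mask"],r[0]["confidence"]) if r else (None,0)
def rect(c,k,z):
    m,cf=mask(c,k)
    if m is None: return None
    ys,xs=np.nonzero(m); P=unproj(c,np.c_[xs,ys],z)[:,:2]
    r=cv2.minAreaRect((P*1000).astype(np.float32))
    b=cv2.boxPoints(r); e=[b[1]-b[0],b[2]-b[1]]; L=max(e,key=np.linalg.norm)
    return np.round(r[0],1),np.round(r[1],1),round(float(np.degrees(np.arctan2(L[1],L[0]))),1),round(cf,2)
E
python3 - <<'E'
from h import *
c=capture("top")
for k,z in [("bar_mid",.014),("vee_plate",.012),("vee_plate",.048),("punch_stand",.04),("mug",.091),("mug",.0),("cradle",.034),("punch_centre",.108),("pin_punch_centre",.089)]:
    print(k,z,rect(c,k,z))
o=telemetry.get_obs(); R=Ro.from_euler('xyz',o["orientation"]).as_matrix(); print(R)
w=capture("wrist"); C=-w["R"].T@w["t"]; print("cam in tool",R.T@(C-o["tool_pos"]), w["R"]@R)
print(unproj(c,[[216,135],[0,135],[216,300]],0))
E
```

```text
bar_mid 0.014 (array([465.6, 364.8]), array([145.1,  17.7]), 26.4, 0.66)
vee_plate 0.012 (array([516.2, 127.7]), array([167.6,  69.8]), 24.6, 0.91)
vee_plate 0.048 (array([510.3, 124.2]), array([162.5,  67.6]), 24.6, 0.91)
punch_stand 0.04 (array([ 496.3, -282.3]), array([137.7,  54.4]), 88.9, 0.6)
mug 0.091 (array([446.9, -61.8]), array([ 78.9, 104.5]), -33.7, 0.95)
mug 0.0 (array([457.1, -68.2]), array([ 85.5, 113.2]), -33.7, 0.95)
cradle 0.034 (array([643., -54.]), array([ 80.9, 169.9]), -84.9, 0.93)
punch_centre 0.108 None
pin_punch_centre 0.089 None
[[-9.67990556e-01  2.50986617e-01  3.94786606e-05]
 [ 2.50986620e-01  9.67990551e-01  9.97821383e-05]
 [-1.31709891e-05  1.06496783e-04 -9.99999994e-01]]
cam in tool [ 0.06678177 -0.00196777 -0.14175475] [[-1.09759891e-03  9.99999308e-01 -4.23478117e-04]
 [-9.64010619e-01 -1.17068420e-03 -2.65861160e-01]
 [-2.65861472e-01  1.16428483e-04  9.64011237e-01]]
[[0.75589056 0.16765336 0.        ]
 [0.76824827 0.76766265 0.        ]
 [0.30936132 0.16504098 0.        ]]
```

Call:
play_rows([
  [[-15,-7.5,3],[0,0,0],50],
  [[-30,-15,6.5],[0,0,0],50],
  [[-30,-15,6.5],[0,0,0],50],
  [[-30,-15,6.5],[0,0,0],50],
  [[-30,-15,6.5],[0,0,0],50],
  [[-30,-15,6.5],[0,0,0],50],
  [[-30,-15,6.5],[0,0,0],50],
  [[-30,-15,6.5],[0,0,0],50],
  [[-30,-15,6.5],[0,0,0],50],
  [[-30,-15,6.5],[0,0,0],50],
  [[-30,-15,6.5],[0,0,0],50],
  [[-30,-15,6.5],[0,0,0],50],
  [[-15,-7,3],[0,0,-0.119],50],
  [[0,0,0],[0,0,-0.119],50],
  [[0,0,0],[0,0,-0.119],50],
  [[0,0,0],[0,0,-0.119],50],
  [[0,0,0],[0,0,-0.119],50],
  [[0,0,0],[0,0,-0.119],50],
  [[0,0,0],[0,0,0],50],
], newtons=50)

```text
t: 3.33
tool_pos: [0.4671, 0.3634, 0.1537]
orientation: [-3.141, -0.0, -2.681]
wrist_force: [0.2, -0.8, -1.0]
gripper_width: 0.582
```

```bash
cat >> h.py <<'E'
def pose():
    o=telemetry.get_obs(); return o["tool_pos"],Ro.from_euler('xyz',o["orientation"]).as_matrix(),o
def need(target,yaw_y=None):
    "shift in tool axes (mm) to the world target, and tool z turn to put tool y at angle yaw_y (deg, mod 180)"
    p,R,o=pose(); d=R.T@(np.array(target)-p)*1000
    a=None
    if yaw_y is not None:
        cur=np.degrees(np.arctan2(R[1,1],R[0,1])); a=-np.radians((yaw_y-cur+90)%180-90)
    print("tool shift mm",d.round(1),"turn z",a)
E
python3 - <<'E'
from h import *
p,R,o=pose(); print(o["t"],p,np.degrees(o["orientation"]),o["q"])
w=capture("wrist"); t=capture("top")
for c,n in((w,"w"),(t,"t")):
    for k,z in (("bar_mid",.014),("bar_mid",.009),("vee_plate",.012)): print(n,k,rect(c,k,z))
cv2.imwrite("pics/w1.png",w["pixels"][:,:,::-1])
E
```

```text
3.3333 [0.46709479 0.36343546 0.15372119] [-1.79975930e+02 -1.45813163e-02 -1.53597856e+02] [-0.77756827  0.36493187  0.055372    1.76788702 -0.02292936  1.00975897
  1.31797323]
w bar_mid (array([467.5, 365.8]), array([147.3,  15.6]), 26.1, 0.74)
w bar_mid (array([468.6, 366.4]), array([149.9,  15.9]), 26.1, 0.74)
w vee_plate (array([508.3, 159.5]), array([166.2,  38.1]), 14.5, 0.77)
t bar_mid None
t bar_mid None
t vee_plate (array([517.5, 129.8]), array([163.8,  68.1]), 22.9, 0.79)
```

View pics/w1.png

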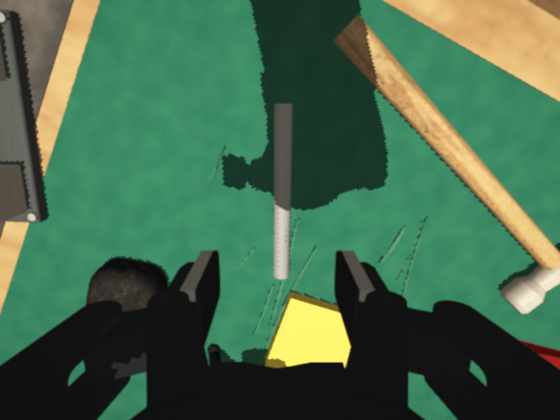

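```bash
python3 - <<'E'
from h import *
w=capture("wrist")
P=unproj(w,[[284,103],[281,279]],.014); print(P,P.mean(0),np.linalg.norm(P[1]-P[0]))
need([.4675,.3658,.003],116.2); print(pose()[1].round(3))
E
```

```text
[[0.3995329  0.33611341 0.014     ]
 [0.53396551 0.40042879 0.014     ]] [0.4667492 0.3682711 0.014    ] 0.14902548488470554
tool shift mm [ -1.1   0.2 150.8] turn z 0.002647942134014702
[[-0.896 -0.444  0.   ]
 [-0.444  0.896  0.   ]
 [-0.    -0.    -1.   ]]
```

Call:
play_rows([
  [[-1,1.5,20],[0,0,0.003],50],
  [[0,0,30],[0,0,0],50],
  [[0,0,30],[0,0,0],50],
  [[0,0,30],[0,0,0],50],
  [[0,0,20],[0,0,0],50],
  [[0,0,12],[0,0,0],50],
  [[0,0,8],[0,0,0],40],
  [[0,0,0],[0,0,0],30],
  [[0,0,0],[0,0,0],0],
  [[0,0,0],[0,0,0],0],
  [[0,0,0],[0,0,0],0],
  [[0,0,0],[0,0,0],0],
  [[0,0,0],[0,0,0],0],
  [[0,0,0],[0,0,0],0],
], newtons=60)

```text
t: 4.95
tool_pos: [0.4678, 0.3677, 0.0052]
orientation: [3.141, 0.003, -2.684]
wrist_force: [-1.4, -0.9, 6.5]
gripper_width: 0.135
```

```bash
python3 - <<'E'
from h import *
p,R,o=pose(); print(o["t"],p,o["gripper_width"]*85.4,o["wrist_force"])
w=capture("wrist"); cv2.imwrite("pics/w2.png",w["pixels"][:,:,::-1])
E
```

```text
4.95 [0.46775097 0.36771195 0.00516899] 11.48685783618082 [-1.40940413 -0.87764382  6.45262261]
```

View pics/w2.png

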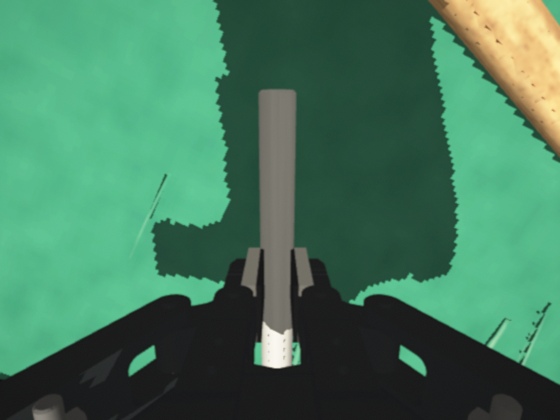

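```bash
python3 - <<'E'
from h import *
w=capture("wrist"); p,R,o=pose()
print(((unproj(w,[[278,90],[278,367]],.014)-p)@R*1000).round(1), R.round(3))
E
```

```text
[[ 74.9  -1.3  -9. ]
 [-43.5  -1.3  -8.7]] [[-0.897 -0.441  0.002]
 [-0.441  0.897  0.002]
 [-0.002  0.001 -1.   ]]
```

Call:
play_rows([
  [[0,0,-5],[0,0,0],0],
  [[0,0,-20],[0,0,0],0],
  [[0,0,-35],[0,0,0],0],
  [[0,0,-35],[0,0,0],0],
  [[0,0,-25],[0,0,0],0],
  [[0,0,-10],[0,0,0],0],
  [[0,0,0],[0,0,0],0],
])

```text
t: 5.63
tool_pos: [0.468, 0.3678, 0.1362]
orientation: [3.14, 0.005, -2.684]
wrist_force: [0.3, -0.4, -2.4]
gripper_width: 0.127
```

```bash
python3 - <<'E'
from h import *
w=capture("wrist"); p,R,o=pose(); print(p,o["gripper_width"]*85.4,o["wrist_force"],o["moment"],R.round(3))
cv2.imwrite("pics/w3.png",w["pixels"][:,:,::-1])
t=capture("top"); s=capture("side")
cv2.imwrite("pics/s3.png",cv2.resize(s["pixels"][100:280,120:340,::-1],None,fx=3,fy=3))
print(rect(t,"bar_mid",p[2]+.01),rect(t,"vee_plate",.012),rect(t,"vee_plate",.0))
cv2.imwrite("pics/t3.png",cv2.resize(t["pixels"][130:290,90:430,::-1],None,fx=2.3,fy=2.3))
E
```

```text
[0.46678772 0.3668514  0.13393168] 10.946009622038192 [-0.29590196  0.33573068 -2.91805045] [ 0.04927462 -0.00683036 -0.00240068] [[-0.897 -0.441  0.001]
 [-0.441  0.897  0.001]
 [-0.001  0.    -1.   ]]
(array([464.5, 363.3]), array([150.3,  15.2]), 26.8, 0.61) (array([517.5, 128.7]), array([164. ,  65.8]), 24.5, 0.56) (array([519.5, 129.9]), array([165.7,  66.4]), 24.5, 0.56)
```

View pics/w3.png

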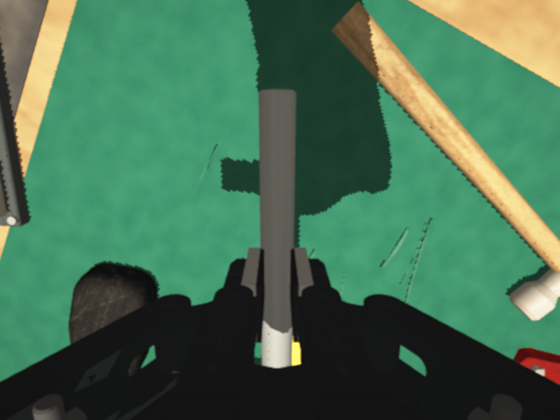

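View pics/s3.png

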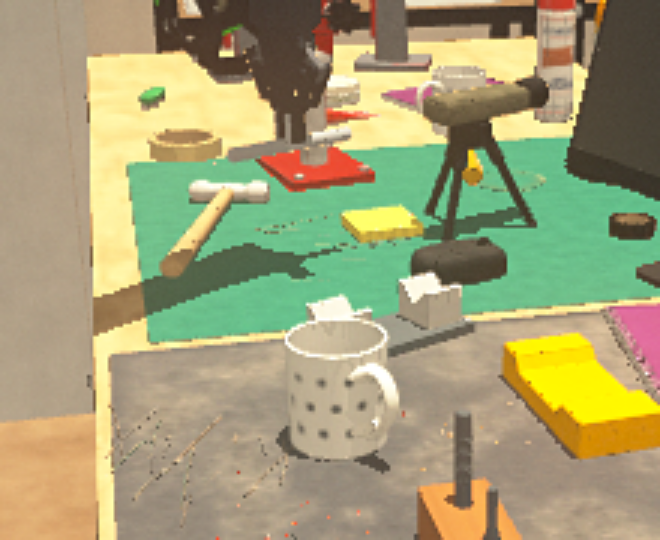

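View pics/t3.png

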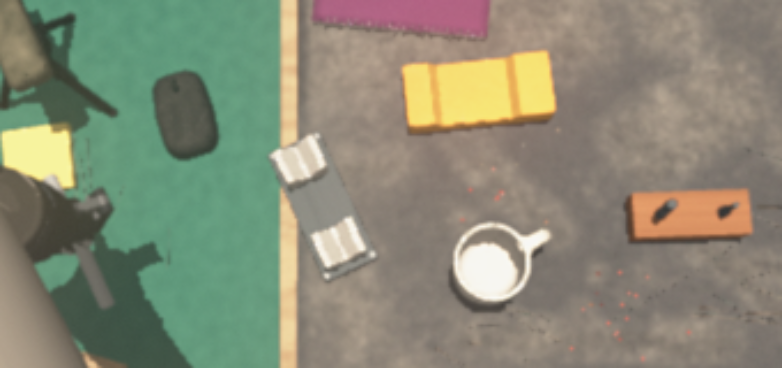

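```bash
python3 - <<'E'
from h import *
need([.517,.1285,.135],114.6)
E
```

```text
tool shift mm [  58.8 -235.7   -2.9] turn z 0.028057653107592947
```

Call:
play_rows([
  [[4,-16,0],[0,0,0],0],
  [[7,-28,-1],[0,0,0],0],
  [[8,-32,-1],[0,0,0],0],
  [[8,-32,-1],[0,0,0.007],0],
  [[8,-32,0],[0,0,0.007],0],
  [[8,-32,0],[0,0,0.007],0],
  [[8,-32,0],[0,0,0.007],0],
  [[5,-21,0],[0,0,0],0],
  [[3,-10,0],[0,0,0],0],
  [[0,0,0],[0,0,0],0],
  [[0,0,0],[0,0,0],0],
])

```text
t: 6.85
tool_pos: [0.515, 0.1306, 0.1362]
orientation: [3.14, -0.001, -2.712]
wrist_force: [0.1, 0.6, -2.5]
gripper_width: 0.13
```

```bash
python3 - <<'E'
from h import *
p,R,o=pose(); print(o["t"],p,R.round(4))
w=capture("wrist"); cv2.imwrite("pics/w4.png",w["pixels"][:,:,::-1])
cv2.imwrite("pics/w4z.png",cv2.resize(w["pixels"][0:300,80:480,::-1],None,fx=2,fy=2))
print(rect(w,"vee_plate",.012))
E
```

```text
6.85 [0.51495758 0.1305638  0.13623958] [[-9.092e-01 -4.163e-01 -1.100e-03]
 [-4.163e-01  9.092e-01  9.000e-04]
 [ 6.000e-04  1.300e-03 -1.000e+00]]
(array([503.2, 120.6]), array([128.1,  65.8]), 24.3, 0.71)
```

View pics/w4z.png

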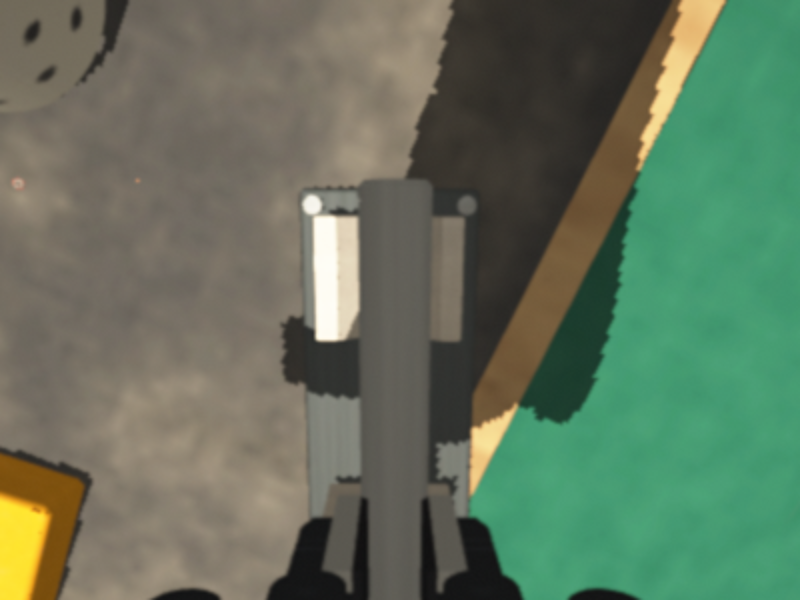

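```bash
python3 - <<'E'
from h import *
w=capture("wrist"); p,R,o=pose(); print(p)
z2=lambda a:[[80+x/2,y/2] for x,y in a]
f=lambda a,z:((unproj(w,z2(a),z)-p)@R*1000).round(1)[:,:2]
print("block", f([[313,216],[464,216],[316,341],[462,341]],.048).tolist())
print("plate", f([[302,190],[479,190],[310,510],[470,510]],.012).tolist())
print("bar", f([[361,181],[432,181],[370,590],[421,590]],p[2]+.009).tolist())
E
```

```text
[0.51492576 0.13214834 0.13656521]
block [[69.1, -27.1], [69.0, 20.5], [29.3, -27.4], [29.2, 20.9]]
plate [[78.3, -34.8], [78.2, 29.2], [-46.5, -36.0], [-46.7, 29.4]]
bar [[74.7, -7.5], [74.7, 5.2], [-7.2, -6.8], [-7.2, 4.0]]
```

Call:
play_rows([
  [[-1,-1,10],[0,0,0],0],
  [[-1,-1,20],[0,0,0],0],
  [[-0.8,0,20],[0,0,0],0],
  [[0,0,12],[0,0,0],0],
  [[0,0,6],[0,0,0],0],
  [[0,0,0],[0,0,0],0],
  [[0,0,0],[0,0,0],0],
  [[0,0,0],[0,0,0],0],
])

```text
t: 7.67
tool_pos: [0.5196, 0.1294, 0.0695]
orientation: [-3.142, 0.002, -2.712]
wrist_force: [0.4, 0.2, -2.2]
gripper_width: 0.127
```

```bash
python3 - <<'E'
from h import *
p,R,o=pose(); print(o["t"],p,R.round(4))
w=capture("wrist"); print(pose()[0])
cv2.imwrite("pics/w5z.png",cv2.resize(w["pixels"][0:300,80:480,::-1],None,fx=2,fy=2))
E
```

```text
7.6667 [0.51957366 0.12940444 0.0695248 ] [[-9.091e-01 -4.166e-01  1.700e-03]
 [-4.166e-01  9.091e-01  7.000e-04]
 [-1.800e-03 -1.000e-04 -1.000e+00]]
[0.51965202 0.12937602 0.06972975]
```

View pics/w5z.png

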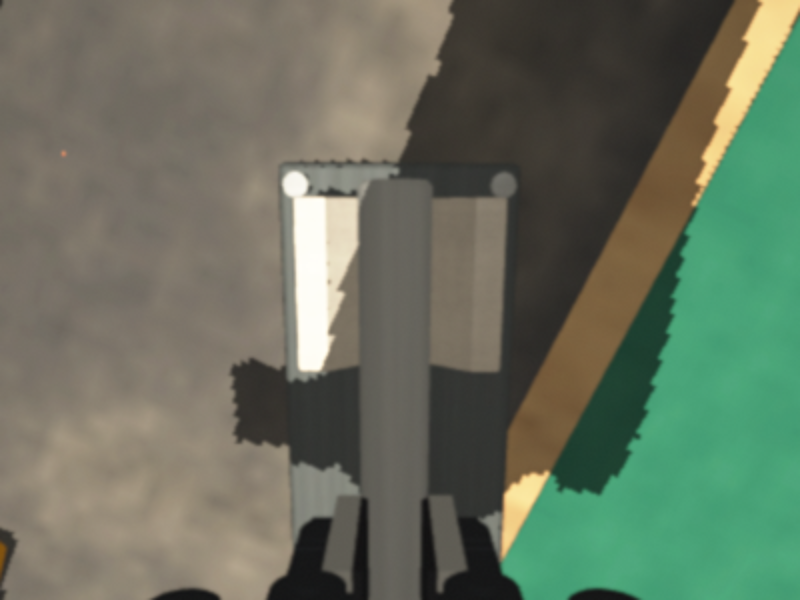

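```bash
python3 - <<'E'
from h import *
w=capture("wrist"); p,R,o=pose(); print(p)
z2=lambda a:[[80+x/2,y/2] for x,y in a]
f=lambda a,z:((unproj(w,z2(a),z)-p)@R*1000).round(1)[:,:2]
print("block", f([[294,196],[507,196],[298,371],[500,371]],.048).tolist())
print("groove", f([[326,196],[475,196]],.048).tolist())
print("plate", f([[282,163],[517,163],[293,535],[503,535]],.012).tolist())
print("bar", f([[361,181],[432,181],[370,590],[421,590]],p[2]+.009).tolist())
E
```

```text
[0.51960157 0.12928779 0.06974244]
block [[73.0, -23.9], [72.9, 23.5], [33.2, -24.5], [33.2, 23.5]]
groove [[73.0, -16.8], [72.9, 16.4]]
plate [[82.5, -31.7], [82.5, 31.4], [-26.3, -33.0], [-26.4, 32.0]]
bar [[74.6, -7.6], [74.6, 5.2], [-7.4, -6.8], [-7.4, 4.0]]
```

Call:
play_rows([
  [[1.3,0.9,5],[0,0,0],0],
  [[0,0,9],[0,0,0],0],
  [[0,0,7],[0,0,0],0],
  [[0,0,4],[0,0,0],0],
  [[0,0,2],[0,0,0],0],
  [[0,0,0],[0,0,0],0],
  [[0,0,0],[0,0,0],0],
])

```text
t: 8.35
tool_pos: [0.5173, 0.1291, 0.0416]
orientation: [3.142, -0.0, -2.712]
wrist_force: [0.1, 0.5, -2.0]
gripper_width: 0.126
```

```bash
python3 - <<'E'
from h import *
p,R,o=pose(); print(o["t"],p,R.round(4),o["wrist_force"],o["moment"])
w=capture("wrist"); print(pose()[0])
cv2.imwrite("pics/w6z.png",cv2.resize(w["pixels"][0:300,80:480,::-1],None,fx=2,fy=2))
E
```

```text
8.35 [0.51730799 0.12914055 0.04164663] [[-0.9093 -0.4162 -0.    ]
 [-0.4162  0.9093 -0.    ]
 [ 0.      0.     -1.    ]] [ 0.06456506  0.47237479 -1.99382121] [-0.00885243  0.01279271  0.05107666]
[0.5174936  0.12919701 0.0418653 ]
```

View pics/w6z.png

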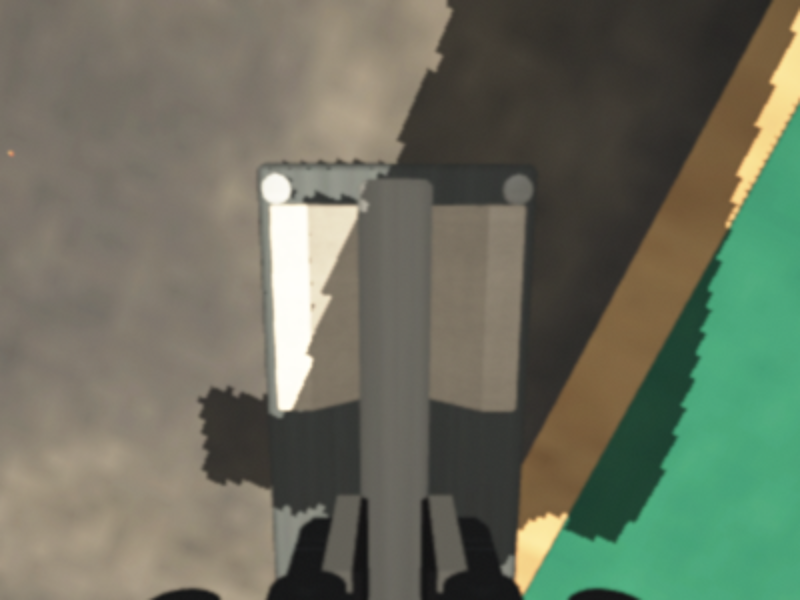

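```bash
python3 - <<'E'
from h import *
w=capture("wrist"); p,R,o=pose(); print(p)
z2=lambda a:[[80+x/2,y/2] for x,y in a]
f=lambda a,z:((unproj(w,z2(a),z)-p)@R*1000).round(1)[:,:2]
print("block", f([[270,204],[527,204],[273,411],[520,411]],.048).tolist())
print("plate", f([[260,165],[533,165],[273,535],[520,535]],.012).tolist())
print("bar", f([[361,181],[432,181],[370,590],[421,590]],p[2]+.009).tolist())
E
```

```text
[0.5175635  0.12923791 0.04198429]
block [[70.9, -24.7], [70.8, 22.9], [31.2, -26.0], [31.1, 23.5]]
plate [[80.3, -32.6], [80.2, 30.4], [-12.9, -34.0], [-13.0, 31.8]]
bar [[74.8, -7.6], [74.8, 5.1], [-7.1, -6.8], [-7.1, 3.9]]
```

Call:
play_rows([
  [[-1,0.2,0.5],[0,0,0],0],
  [[0,0,0.7],[0,0,0],0],
  [[0,0,0.5],[0,0,0],0],
  [[0,0,0],[0,0,0],0],
  [[0,0,0],[0,0,0],0],
])

```text
t: 8.87
tool_pos: [0.5184, 0.1299, 0.0405]
orientation: [3.141, 0.001, -2.713]
wrist_force: [-1.4, -0.3, 1.3]
gripper_width: 0.128
```

```bash
python3 - <<'E'
from h import *
p,R,o=pose(); print(o["t"],p,o["wrist_force"],o["moment"])
w=capture("wrist"); print(pose()[0])
cv2.imwrite("pics/w7z.png",cv2.resize(w["pixels"][0:300,80:480,::-1],None,fx=2,fy=2))
E
```

```text
8.8667 [0.51844993 0.1299307  0.04051237] [-1.40994917 -0.34006986  1.30611159] [-0.00372129  0.06829114 -0.08118438]
[0.51843416 0.12992165 0.04049777]
```

View pics/w7z.png

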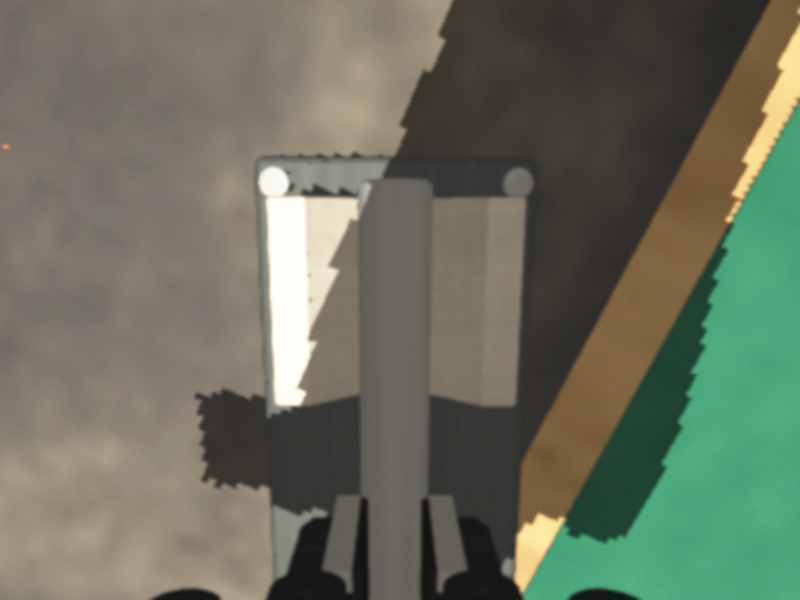

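Call:
play_rows([
  [[0,0,0.3],[0,0,0],14],
  [[0,0,0],[0,0,0],18],
  [[0,0,0],[0,0,0],24],
  [[0,0,0],[0,0,0],32],
  [[0,0,0],[0,0,0],36],
  [[0,0,0],[0,0,0],36],
  [[0,0,-8],[0,0,0],36],
  [[0,0,-20],[0,0,0],36],
  [[0,0,-35],[0,0,0],36],
  [[0,0,-35],[0,0,0],40],
  [[0,0,-25],[0,0,0],50],
  [[0,0,-10],[0,0,0],60],
  [[0,0,0],[0,0,0],60],
])

```text
t: 10.0
tool_pos: [0.5201, 0.1303, 0.1762]
orientation: [-3.141, 0.007, -2.712]
wrist_force: [1.1, 0.2, -0.5]
gripper_width: 0.699
```

```bash
python3 - <<'E'
from h import *
p,R,o=pose(); print(o["t"],p,o["wrist_force"],o["q"])
w=capture("wrist"); p,R,o=pose(); print(p)
cv2.imwrite("pics/w8z.png",cv2.resize(w["pixels"][0:300,80:480,::-1],None,fx=2,fy=2))
np.savez("w8.npz",p=p,R=R,wR=w["R"],wt=w["t"])
print(rect(w,"bar_mid",.0495))
t=capture("top");cv2.imwrite("pics/t8.png",cv2.resize(t["pixels"][130:290,150:430,::-1],None,fx=2.8,fy=2.8))
s=capture("side");cv2.imwrite("pics/s8.png",cv2.resize(s["pixels"][150:310,190:370,::-1],None,fx=3.6,fy=3.6,interpolation=cv2.INTER_CUBIC))
E
```

```text
10.0 [0.52009319 0.13032711 0.17615595] [ 1.08849263  0.21085855 -0.48031576] [-0.46463035  0.24554084  0.16375503  1.88269144 -0.0473752   1.01036462
  1.71917565]
[0.51857543 0.1299548  0.17384945]
(array([518.7, 128. ]), array([149. ,  14.7]), 24.1, 0.56)
```

View pics/w8z.png

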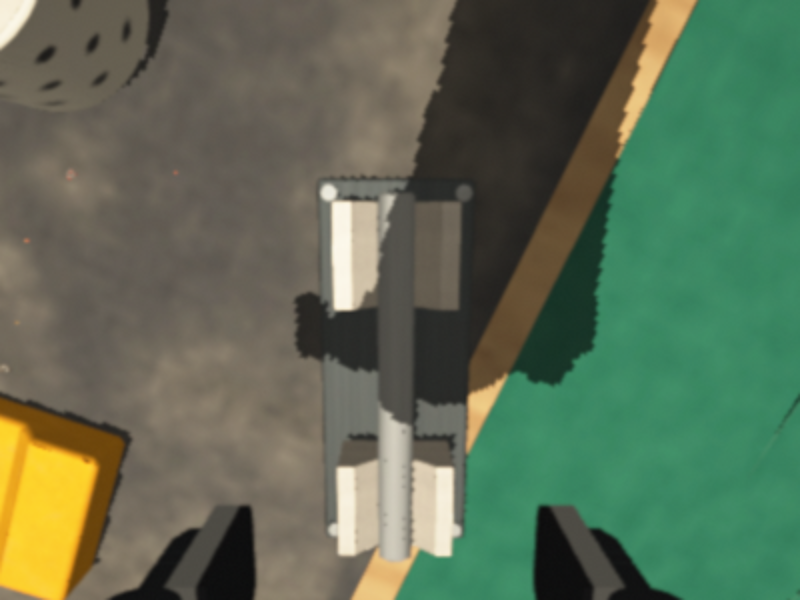

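View pics/s8.png

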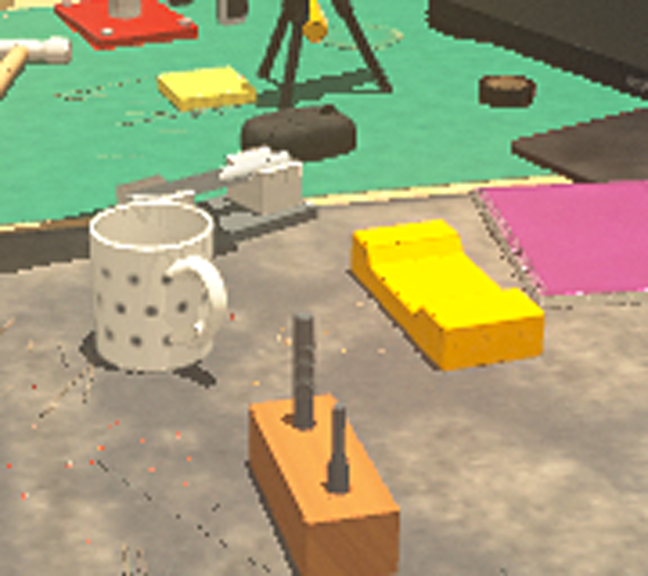

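```bash
python3 - <<'E'
from h import *
w=capture("wrist"); p,R,o=pose(); print(p)
z2=lambda a:[[80+x/2,y/2] for x,y in a]
f=lambda a,z:((unproj(w,z2(a),z)-p)@R*1000).round(1)[:,:2]
print("block outer", f([[345,200],[345,555],[345,310],[345,466]],.048).tolist())
print("plate",f([[320,178],[470,178]],.012).tolist())
b=z2([[397,193],[395,560]])
print("bar", f([[397,193],[395,560]],.0495).tolist(), unproj(w,b,.0495), unproj(w,b,.0495).mean(0))
cv2.imwrite("pics/w8y.png",cv2.resize(w["pixels"][210:300,210:350,::-1],None,fx=5,fy=5))
E
```

```text
[0.51667297 0.12937999 0.17086965]
block outer [[74.7, -19.3], [-66.0, -22.0], [35.1, -20.1], [-27.0, -21.3]]
plate [[84.2, -31.7], [84.1, 29.3]]
bar [[77.0, -0.5], [-67.5, -1.4]] [[0.44641105 0.09665835 0.0495    ]
 [0.57818116 0.15610654 0.0495    ]] [0.51229611 0.12638244 0.0495    ]
```

View pics/w8y.png

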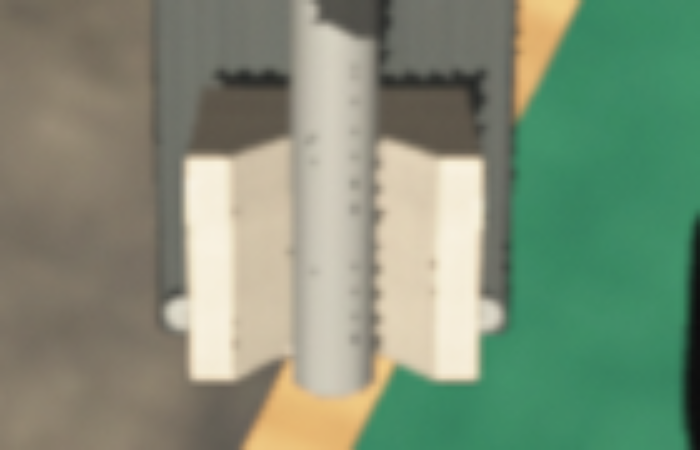

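```bash
python3 - <<'E'
from h import *
for i in range(4): w=capture("wrist"); print(pose()[0].round(4))
np.savez("w9.npz",**{k:w[k] for k in("pixels","fx","fy","cx","cy","R","t")})
cv2.imwrite("pics/w9a.png",cv2.resize(w["pixels"][210:310,210:350,::-1],None,fx=5,fy=5,interpolation=cv2.INTER_CUBIC))
cv2.imwrite("pics/w9b.png",cv2.resize(w["pixels"][70:190,210:350,::-1],None,fx=5,fy=5,interpolation=cv2.INTER_CUBIC))
E
```

```text
[0.5169 0.1294 0.171 ]
[0.5171 0.1294 0.1712]
[0.5173 0.1295 0.1715]
[0.5175 0.1296 0.1718]
```

View pics/w9a.png

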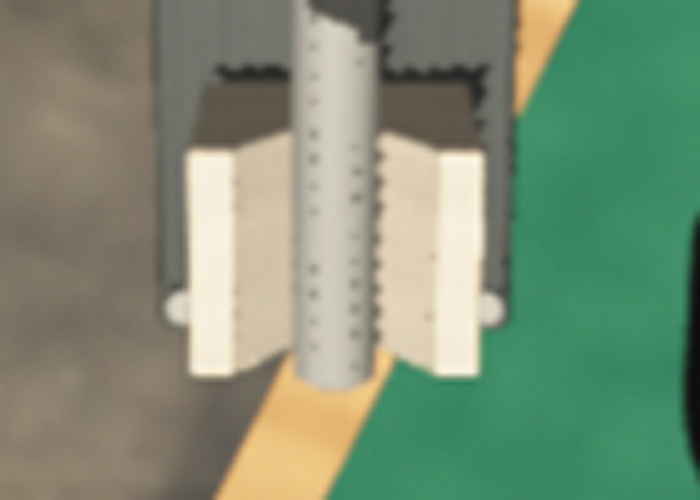

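View pics/w9b.png

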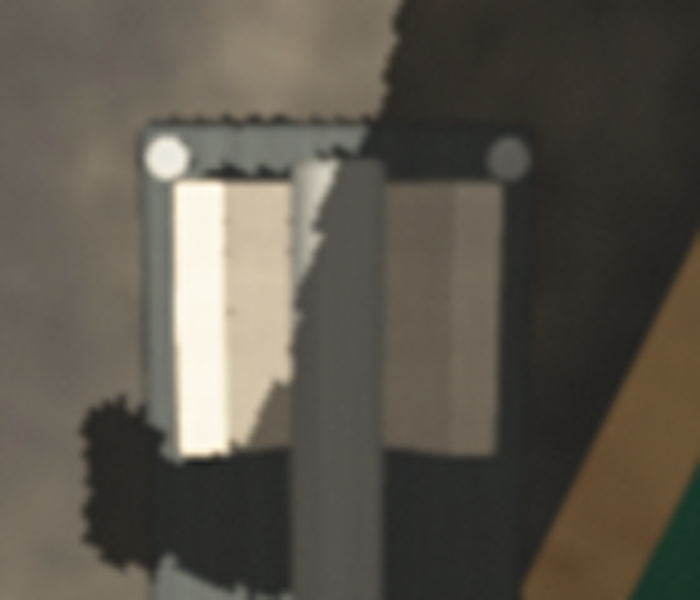

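```bash
python3 - <<'E'
from h import *
w=dict(np.load("w9.npz"))
p,R,o=pose()
f=lambda a,z:((unproj(w,a,z)-p)@R*1000).round(1)[:,:2]
B=f([[250,106.4],[250,285.2],[250,70+457/5],[250,210+150/5]],.048);print(B.tolist(), B[:2,0].mean(),B[2:,0].mean())
for zz,far,near in((.0495,387,161),(.0425,389,161)):
  q=[[277.5,70+near/5],[277,210+far/5]]; b=f(q,zz); print(b.tolist(),b[:,0].mean(),unproj(w,q,zz).mean(0))
E
```

```text
[[70.5, -21.3], [-73.1, -24.3], [30.5, -22.1], [-32.9, -23.5]] -1.2999999999999972 -1.1999999999999993
[[73.4, -1.3], [-74.3, -1.8]] -0.44999999999999574 [0.51834521 0.12833502 0.0495    ]
[[73.5, -1.2], [-78.5, -1.8]] -2.5 [0.52015924 0.12917296 0.0425    ]
```

```bash
python3 - <<'E'
from h import *
need([.490,-.246,.18],114.6)
t=capture("top")
for k in("punch_centre","pin_punch_centre","punch_stand"):
  print(k,[(np.round(d["extent"]),d["confidence"]) for d in nets.spot_in(t,k)])
print(proj(t,[[.496,-.247,.108],[.496,-.247,.04]]))
cv2.imwrite("pics/t9.png",cv2.resize(t["pixels"][190:250,340:440,::-1],None,fx=7,fy=7,interpolation=cv2.INTER_CUBIC))
E
```

```text
tool shift mm [ 181.4 -330.1   -7.9] turn z -4.028205482544249e-05
punch_centre []
pin_punch_centre [(array([243., 226.,  17.,  40.]), 0.19)]
punch_stand [(array([388., 226.,  47.,  21.]), 0.72)]
[[381.2495715  218.53993598]
 [375.04050461 222.82959173]]
```

View pics/t9.png

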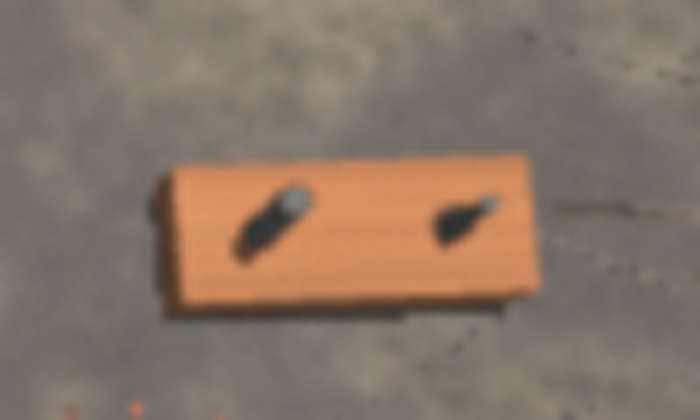

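Call:
play_rows([
  [[8,-15,-2],[0,0,0],45],
  [[14,-25,-2],[0,0,0],45],
  [[18,-32,-2],[0,0,0],45],
  [[18,-32,-2],[0,0,0],45],
  [[18,-32,0],[0,0,0],45],
  [[18,-32,0],[0,0,0],45],
  [[18,-32,0],[0,0,0],45],
  [[18,-32,0],[0,0,0],45],
  [[18,-32,0],[0,0,0],45],
  [[16,-30,0],[0,0,0],45],
  [[11,-22,0],[0,0,0],45],
  [[6,-14,0],[0,0,0],45],
  [[0,0,0],[0,0,0],45],
  [[0,0,0],[0,0,0],45],
  [[0,0,0],[0,0,0],45],
])

```text
t: 11.9
tool_pos: [0.4911, -0.2442, 0.1806]
orientation: [3.14, 0.0, -2.711]
wrist_force: [-0.2, -0.6, -0.5]
gripper_width: 0.528
```

```bash
python3 - <<'E'
from h import *
p,R,o=pose(); print(o["t"],p,R.round(4),o["q"])
w=capture("wrist"); print(pose()[0])
cv2.imwrite("pics/w10.png",w["pixels"][:,:,::-1])
for k,z in(("punch_centre",.108),("punch_stand",.04)):
  print(k,rect(w,k,z),[(np.round(d["extent"]),round(d["confidence"],2)) for d in nets.spot_in(w,k)])
E
```

```text
11.9 [ 0.49109266 -0.24418577  0.18056083] [[-9.087e-01 -4.175e-01 -2.000e-04]
 [-4.175e-01  9.087e-01  1.300e-03]
 [-3.000e-04  1.200e-03 -1.000e+00]] [ 0.05984673  0.2810148   0.39002239  1.84928655 -0.12413595  1.03554679
  2.50110572]
[ 0.49124332 -0.24380217  0.1805834 ]
punch_centre (array([ 488.4, -253.4]), array([27.8, 11.5]), 23.8, 0.88) [(array([267., 208.,  16.,  45.]), 0.87)]
punch_stand (array([ 494.4, -287.1]), array([ 54.9, 129.8]), -89.3, 0.57) [(array([228., 178., 171., 122.]), 0.61), (array([268., 210.,  18.,  46.]), 0.2)]
```

View pics/w10.png

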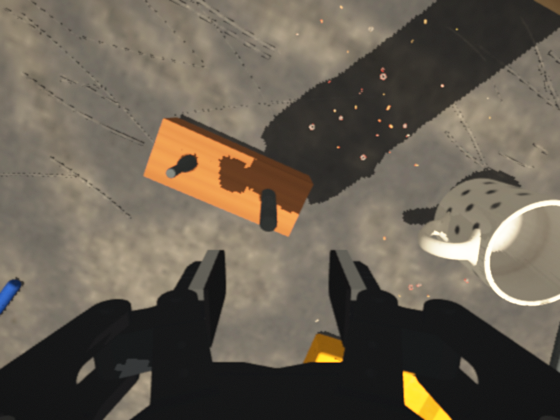

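```bash
python3 - <<'E'
from h import *
w=capture("wrist"); p,R,o=pose()
cv2.imwrite("pics/w11.png",cv2.resize(w["pixels"][160:250,220:330,::-1],None,fx=6,fy=6,interpolation=cv2.INTER_CUBIC))
H=unproj(w,[[268,224]],.108)[0];B=unproj(w,[[268,194]],.04)[0]; print(H,B,(H-p)@R*1000,(B-p)@R*1000)
E
```

```text
[ 0.49689203 -0.25002823  0.108     ] [ 0.4943177  -0.25296914  0.04      ] [-3.02875601 -7.32628849 72.79886987] [  0.55843309  -8.94804237 140.79723833]
```

View pics/w11.png

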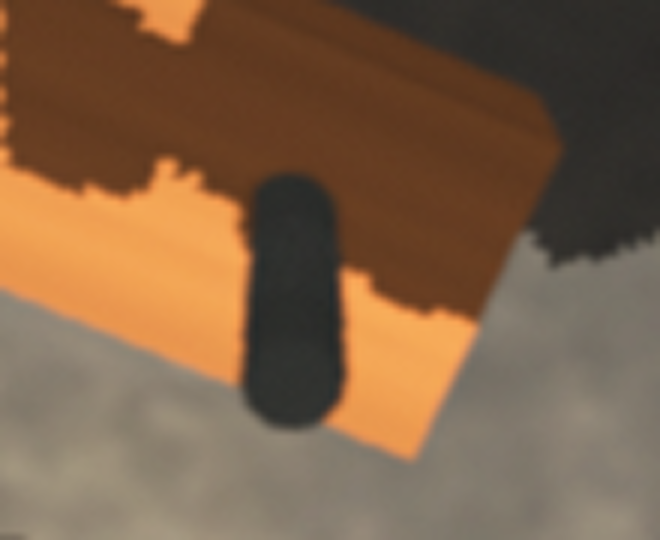

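Call:
play_rows([
  [[-1,-3,12],[0,0,0],45],
  [[-1,-3,20],[0,0,0],45],
  [[0,0,15],[0,0,0],45],
  [[0,0,8],[0,0,0],45],
  [[0,0,0],[0,0,0],45],
  [[0,0,0],[0,0,0],45],
])

```text
t: 12.7
tool_pos: [0.4949, -0.2502, 0.1253]
orientation: [3.141, -0.001, -2.712]
wrist_force: [1.0, -0.1, 0.1]
gripper_width: 0.528
```

```bash
python3 - <<'E'
from h import *
w=capture("wrist"); p,R,o=pose(); print(o["t"],p)
cv2.imwrite("pics/w12.png",cv2.resize(w["pixels"][150:350,160:400,::-1],None,fx=3,fy=3,interpolation=cv2.INTER_CUBIC))
print(proj(w,[p-R[:,2]*0, p]))
E
```

```text
12.75 [ 0.49552033 -0.25049386  0.12604983]
[[279.85333372 271.33430171]
 [279.85333372 271.33430171]]
```

View pics/w12.png

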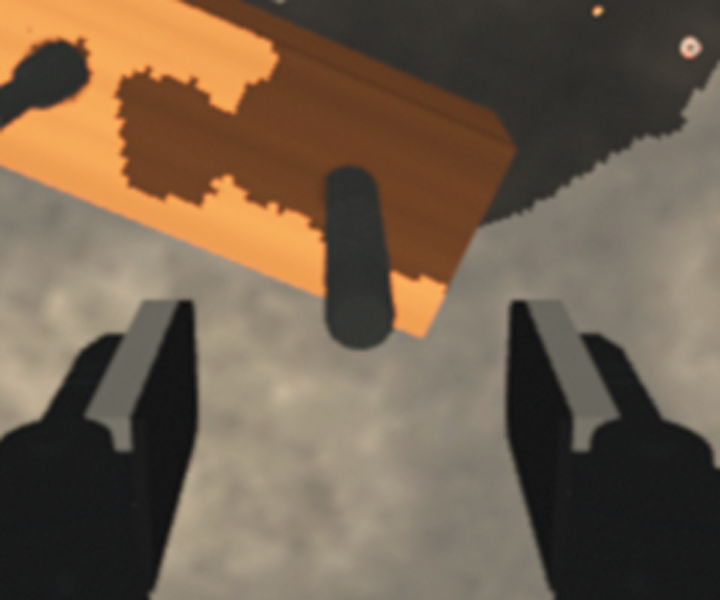

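```bash
python3 - <<'E'
from h import *
w=capture("wrist"); p,R,o=pose(); print(p)
H=unproj(w,[[280,255.3]],.108)[0]; print(H,(H-p)@R*1000)
B=unproj(w,[[160+350/3,150+185/3]],.04)[0]; print(B,(B-p)@R*1000)
E
```

```text
[ 0.49577807 -0.25059165  0.12649832]
[ 0.49646635 -0.2503459   0.108     ] [-0.70719762 -0.04324355 18.499187  ]
[ 0.49498406 -0.25289592  0.04      ] [ 1.77871951 -1.67262674 86.49819516]
```

Call:
play_rows([
  [[0,0.5,10],[0,0,0],45],
  [[0,0.5,15],[0,0,0],45],
  [[0,0,18],[0,0,0],45],
  [[0,0,12],[0,0,0],45],
  [[0,0,6],[0,0,0],45],
  [[0,0,2],[0,0,0],45],
  [[0,0,0],[0,0,0],30],
  [[0,0,0],[0,0,0],20],
  [[0,0,0],[0,0,0],8],
  [[0,0,0],[0,0,0],0],
  [[0,0,0],[0,0,0],0],
  [[0,0,0],[0,0,0],0],
  [[0,0,0],[0,0,0],0],
], newtons=60)

```text
t: 13.88
tool_pos: [0.4954, -0.2498, 0.0635]
orientation: [-3.14, 0.001, -2.712]
wrist_force: [-0.3, -1.3, 3.7]
gripper_width: 0.121
```

```bash
python3 - <<'E'
from h import *
w=capture("wrist"); p,R,o=pose(); print(o["t"],p,o["gripper_width"]*85.4,o["wrist_force"],o["moment"])
cv2.imwrite("pics/w13.png",cv2.resize(w["pixels"][150:350,160:400,::-1],None,fx=3,fy=3,interpolation=cv2.INTER_CUBIC))
s=capture("side");cv2.imwrite("pics/s13.png",cv2.resize(s["pixels"][150:330,190:370,::-1],None,fx=3.3,fy=3.3,interpolation=cv2.INTER_CUBIC))
E
```

```text
13.9333 [ 0.49541833 -0.24980879  0.06349064] 10.587227953771729 [-0.62836037 -1.13026245  4.2736575 ] [-0.16107025 -0.03320001  0.04498177]
```

View pics/w13.png

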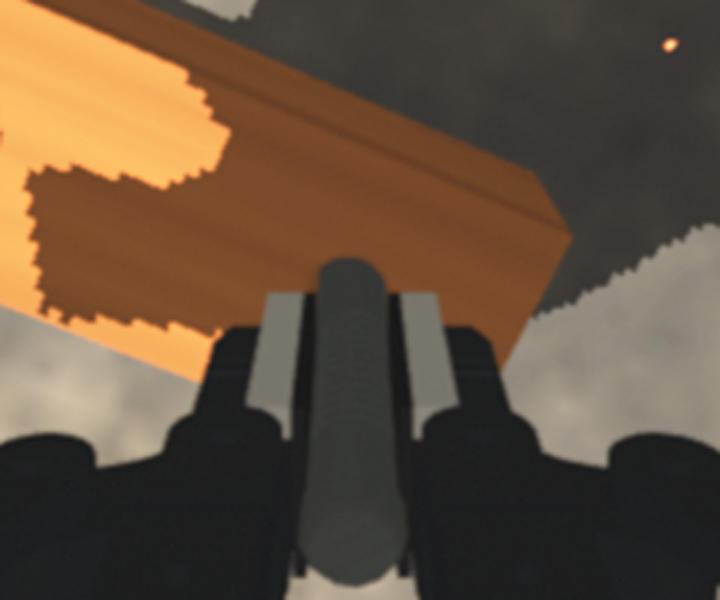

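View pics/s13.png

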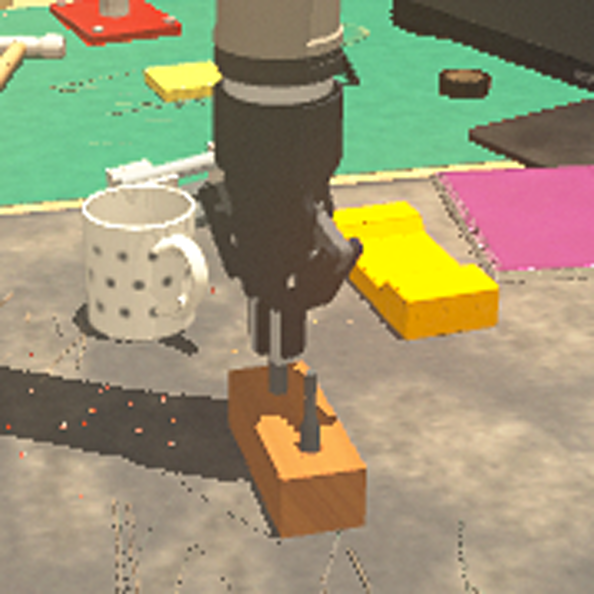

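Call:
play_rows([
  [[0,0,-3],[0,0,0],0],
  [[0,0,-7],[0,0,0],0],
  [[0,0,-10],[0,0,0],0],
  [[0,0,-12],[0,0,0],0],
  [[0,0,-16],[0,0,0],0],
  [[0,0,-20],[0,0,0],0],
  [[0,0,-20],[0,0,0],0],
  [[0,0,-16],[0,0,0],0],
  [[0,0,-12],[0,0,0],0],
  [[0,0,-6],[0,0,0],0],
  [[0,0,0],[0,0,0],0],
  [[0,0,0],[0,0,0],0],
], newtons=75)

```text
t: 14.98
tool_pos: [0.4942, -0.2489, 0.1845]
orientation: [3.14, -0.001, -2.712]
wrist_force: [0.4, -0.9, -0.9]
gripper_width: 0.12
```

```bash
python3 - <<'E'
from h import *
w=capture("wrist"); p,R,o=pose(); print(o["t"],p,R.round(4),o["gripper_width"]*85.4,o["wrist_force"],o["moment"])
cv2.imwrite("pics/w14.png",cv2.resize(w["pixels"][150:350,160:400,::-1],None,fx=3,fy=3,interpolation=cv2.INTER_CUBIC))
s=capture("side");cv2.imwrite("pics/s14.png",cv2.resize(s["pixels"][150:330,190:370,::-1],None,fx=3.3,fy=3.3,interpolation=cv2.INTER_CUBIC))
print("tip exp side px",proj(s,[p+R@[0,0,.0555],p+R@[0,0,0]]),"wrist",proj(w,[p+R@[0,0,.0555]]))
E
```

```text
15.0333 [ 0.49395302 -0.24876409  0.18391593] [[-0.9092 -0.4164 -0.002 ]
 [-0.4164  0.9092  0.0011]
 [ 0.0013  0.0018 -1.    ]] 10.423231254282765 [-0.22595174  0.37814554 -2.17739886] [-0.00320931  0.03021438 -0.00621712]
tip exp side px [[271.49998486 227.54737351]
 [271.70153884 201.53076079]] wrist [[280.31710787 227.83349377]]
```

View pics/w14.png

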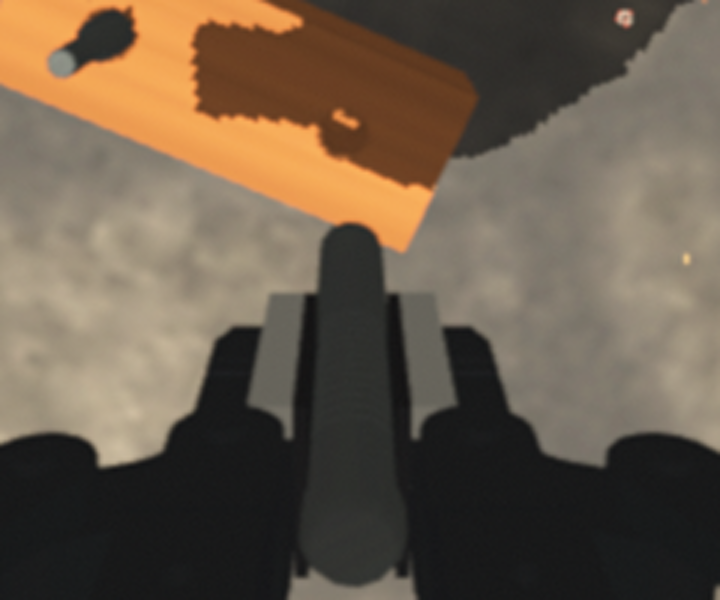

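View pics/s14.png

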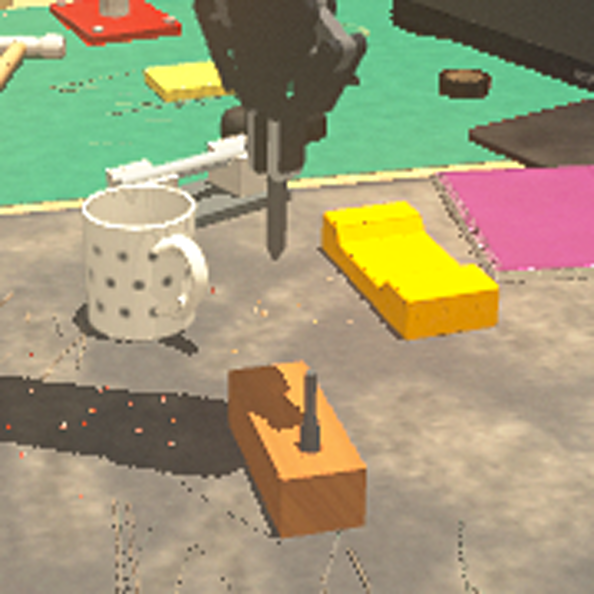

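```bash
python3 - <<'E'
from h import *
w=capture("wrist"); p,R,o=pose()
for z in (-.0445,-.03,.0,.03,.0555): 
  u=proj(w,[p+R@[0,0,z]])[0]; print(z,u,(u-[160,150])*3)
# wrist axis centers from silhouette: edges at rows
g=cv2.cvtColor(w["pixels"],cv2.COLOR_RGB2GRAY)
s=capture("side");m,cf=mask(s,"punch_centre"); print(cf)
if m is not None:
  ys,xs=np.nonzero(m)
  for r in range(ys.min(),ys.max()+1): print(r,xs[ys==r].mean(),(ys==r).sum())
cv2.imwrite("pics/s15.png",cv2.resize(s["pixels"][180:240,240:310,::-1],None,fx=10,fy=10,interpolation=cv2.INTER_NEAREST))
for z in (-.0,.0555): print(proj(s,[p+R@[0,0,z]])[0])
E
```

```text
-0.0445 [282.26430157 331.05241621] [366.79290471 543.15724862]
-0.03 [281.66206758 306.44799515] [364.98620275 469.34398545]
0.0 [280.76123494 269.644251  ] [362.28370483 358.93275299]
0.03 [280.14392439 244.42387286] [360.43177316 283.27161859]
0.0555 [279.75394695 228.49124639] [359.26184084 235.47373916]
0.56
205 273.0 5
206 273.5 6
207 273.5 6
208 273.5 6
209 273.5 6
210 273.5 6
211 273.5 6
212 273.5 6
213 273.5 6
214 273.5 6
215 273.5 6
216 273.5 6
217 273.5 6
218 273.5 6
219 273.5 6
220 273.5 6
221 273.5 6
222 273.5 6
223 273.5 6
224 273.5 6
225 273.0 5
226 273.0 5
227 273.0 3
[271.67620885 201.72007241]
[271.46141594 227.73395736]
```

View pics/s15.png

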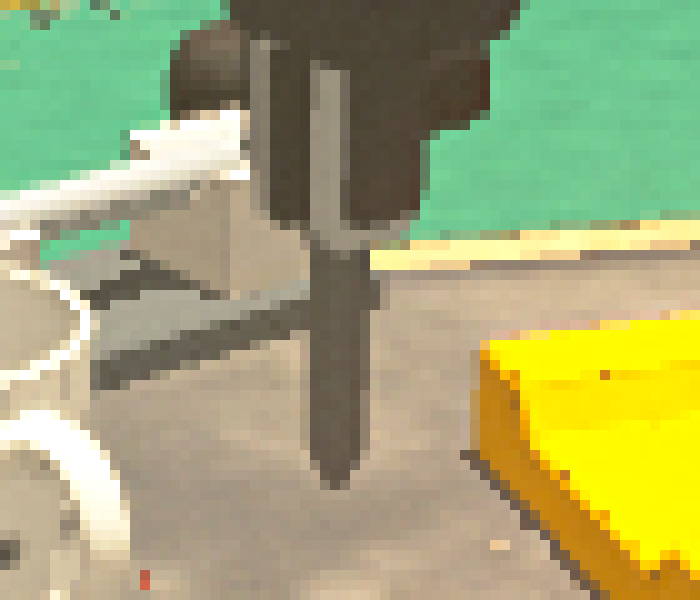

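Call:
play_rows([
  [[-5,10,-1],[0,0,0],0],
  [[-10,18,-2],[0,0,0],0],
  [[-14,26,0],[0,0,0],0],
  [[-16,30,0],[0,0,0],0],
  [[-16,30,0],[0,0,0],0],
  [[-16,30,0],[0,0,0],0],
  [[-16,30,0],[0,0,0],0],
  [[-16,30,0],[0,0,0],0],
  [[-16,30,0],[0,0,0],0],
  [[-16,30,0],[0,0,0],0],
  [[-14,26,0],[0,0,0],0],
  [[-11,20,0],[0,0,0],0],
  [[-8,14,0],[0,0,0],0],
  [[-5,10,0],[0,0,0],0],
  [[0,0,0],[0,0,0],0],
  [[0,0,0],[0,0,0],0],
  [[0,0,0],[0,0,0],0],
])

```text
t: 16.65
tool_pos: [0.5183, 0.1272, 0.1877]
orientation: [-3.141, -0.001, -2.714]
wrist_force: [-1.0, -0.2, -0.9]
gripper_width: 0.117
```

```bash
python3 - <<'E'
from h import *
w=capture("wrist"); p,R,o=pose(); print(o["t"],p,R.round(4),o["gripper_width"]*85.4)
cv2.imwrite("pics/w16.png",w["pixels"][:,:,::-1])
need([.518,.1297,.14],114.6)
t=capture("top");cv2.imwrite("pics/t16.png",cv2.resize(t["pixels"][130:290,150:430,::-1],None,fx=2.8,fy=2.8))
E
```

```text
16.7 [0.51842756 0.12699527 0.18774417] [[-9.103e-01 -4.139e-01 -2.000e-04]
 [-4.139e-01  9.103e-01 -8.000e-04]
 [ 6.000e-04 -6.000e-04 -1.000e+00]] 9.772306762701726
tool shift mm [-0.8  2.7 47.7] turn z -0.0026421835004175635
```

View pics/w16.png

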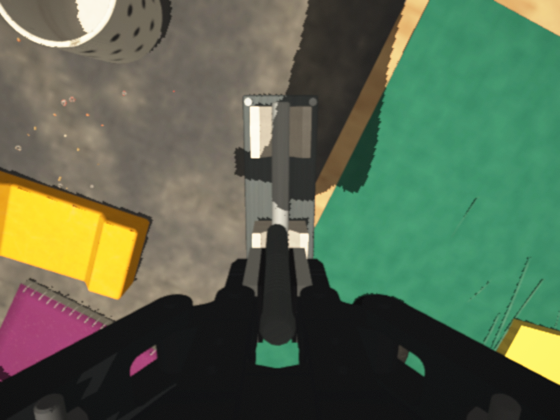

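View pics/t16.png

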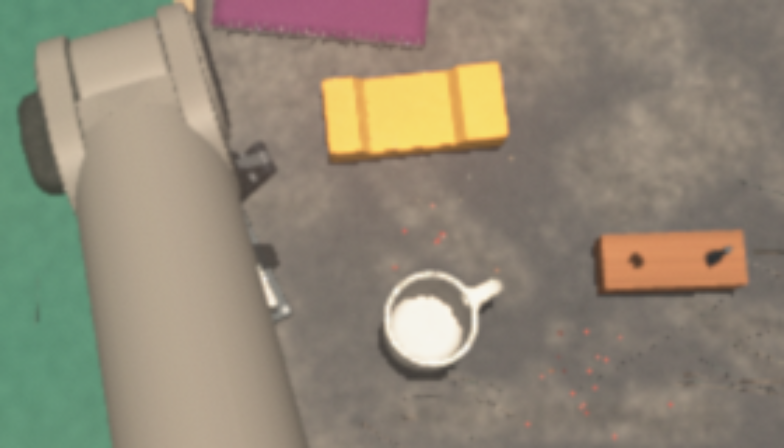

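Call:
play_rows([
  [[0,1,6],[0,0,-0.003],0],
  [[-0.8,1.7,12],[0,0,0],0],
  [[0,0,14],[0,0,0],0],
  [[0,0,10],[0,0,0],0],
  [[0,0,6],[0,0,0],0],
  [[0,0,2],[0,0,0],0],
  [[0,0,0],[0,0,0],0],
  [[0,0,0],[0,0,0],0],
  [[0,0,0],[0,0,0],0],
])

```text
t: 17.5
tool_pos: [0.5187, 0.1317, 0.1385]
orientation: [-3.142, 0.001, -2.709]
wrist_force: [0.5, -0.2, -0.6]
gripper_width: 0.121
```

```bash
python3 - <<'E'
from h import *
w=capture("wrist"); p,R,o=pose(); print(o["t"],p,R.round(4),o["gripper_width"]*85.4)
cv2.imwrite("pics/w17.png",cv2.resize(w["pixels"][60:300,140:420,::-1],None,fx=2.5,fy=2.5,interpolation=cv2.INTER_CUBIC))
s=capture("side");cv2.imwrite("pics/s17.png",cv2.resize(s["pixels"][150:230,200:300,::-1],None,fx=7,fy=7,interpolation=cv2.INTER_CUBIC))
E
```

```text
17.55 [0.51863763 0.13177193 0.13851084] [[-9.080e-01 -4.189e-01  1.400e-03]
 [-4.189e-01  9.080e-01  6.000e-04]
 [-1.500e-03 -0.000e+00 -1.000e+00]] 10.182253572971167
```

View pics/w17.png

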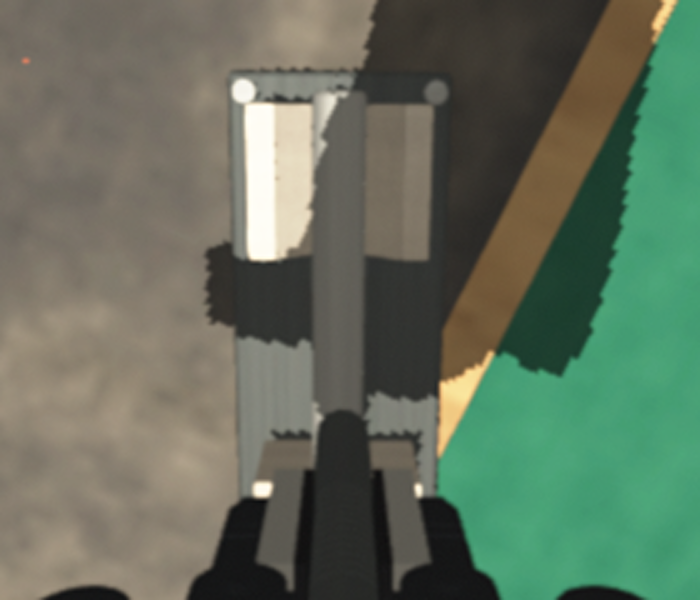

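View pics/s17.png

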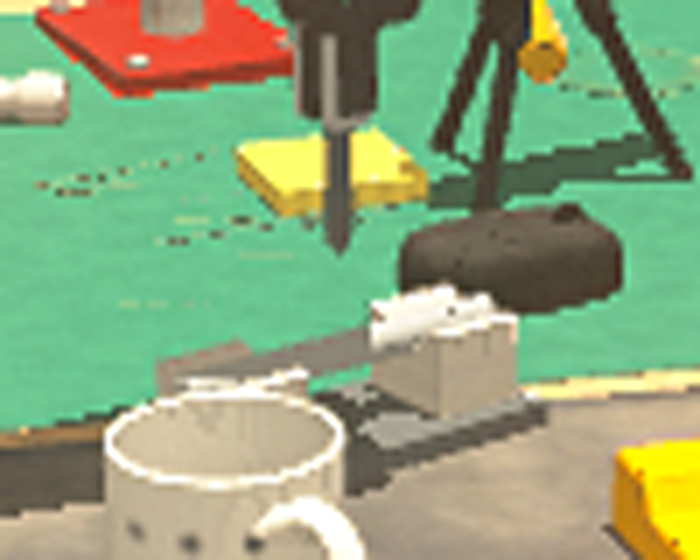

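```bash
python3 - <<'E'
from h import *
w=capture("wrist"); p,R,o=pose(); print(p)
z2=lambda a:[[140+x/2.5,60+y/2.5] for x,y in a]
f=lambda a,z:((unproj(w,z2(a),z)-p)@R*1000).round(1)[:,:2]
print("bar end", f([[340,93]],.0495).tolist(),"bar axis",f([[339,350]],.0495).tolist())
print("block", f([[245,103],[432,103],[248,260],[429,260]],.048).tolist())
print("plate", f([[231,71],[449,71]],.012).tolist())
print("punch at z", ((unproj(w,z2([[343,425]]),p[2]-.04)-p)@R*1000).round(1))
s=capture("side")
m,cf=mask(s,"punch_centre")
if m is not None: ys,xs=np.nonzero(m); print("tip px",xs[ys==ys.max()].mean(),ys.max(),cf)
m,cf=mask(s,"bar_mid")
if m is not None:
  ys,xs=np.nonzero(m); print("bar side",cf,xs.min(),ys[xs==xs.min()].mean(),xs.max(),ys[xs==xs.max()].mean())
u=np.array([.9085,.4175,0])*.075
c=np.array([.518,.1297,.0495]); print(proj(s,[c,c+u,c-u,p+R@[0,0,.0555]]))
E
```

```text
[0.5184646  0.13178508 0.13837509]
bar end [[75.4, -2.3]] bar axis [[8.8, -2.7]]
block [[73.1, -26.4], [73.0, 21.0], [33.1, -26.8], [33.1, 21.2]]
plate [[82.8, -34.0], [82.7, 29.2]]
punch at z [[ 4.4 -1.7 40. ]]
tip px 252.0 217 0.71
bar side 0.57 226 204.5 268 193.5
[[246.7490902  197.04878052]
 [267.79040319 191.30765873]
 [224.22943658 203.19326752]
 [246.59643217 185.5216997 ]]
```

```bash
python3 - <<'E'
from h import *
w=capture("wrist"); p,R,o=pose()
cv2.imwrite("pics/w18.png",cv2.resize(w["pixels"][210:360,230:330,::-1],None,fx=5,fy=4,interpolation=cv2.INTER_CUBIC))
cv2.imwrite("pics/w18.png",cv2.resize(cv2.convertScaleAbs(w["pixels"][210:360,220:340,::-1],alpha=2.2),None,fx=4,fy=4,interpolation=cv2.INTER_CUBIC))
a=np.linspace(0,2*np.pi,200)
for dx in(-2,0,2):
  for z in(-.0445,.0555-.010):
    C=np.c_[.006*np.cos(a)+dx*.001,.006*np.sin(a)-.00,np.full(200,z)]
    u=proj(w,p+C@R.T); print(dx,z,"rows",u[:,1].min().round(1),u[:,1].max().round(1),"cols",u[:,0].min().round(1),u[:,0].max().round(1))
print(proj(w,[p+R@[0,0,.0555]]))
E
```

```text
-2 -0.0445 rows 319.9 352.3 cols 263.8 301.3
-2 0.0455 rows 227.5 247.4 cols 269.5 290.6
0 -0.0445 rows 314.3 347.1 cols 263.7 301.4
0 0.0455 rows 224.1 244.1 cols 269.5 290.7
2 -0.0445 rows 308.7 341.7 cols 263.7 301.5
2 0.0455 rows 220.7 240.8 cols 269.4 290.7
[[279.92547752 228.41119752]]
```

View pics/w18.png

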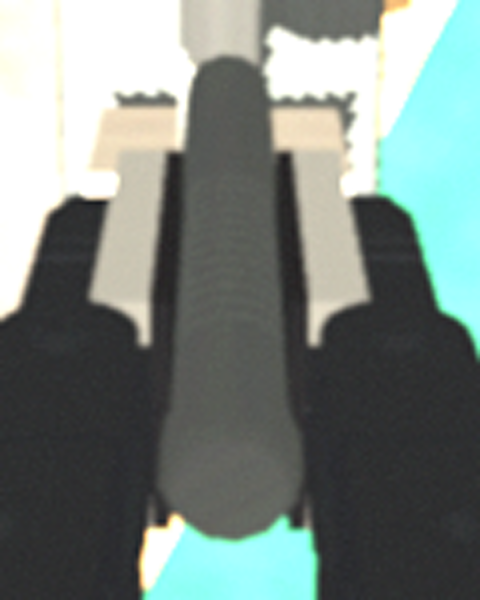

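Call:
play_rows([
  [[0,-0.5,3],[0,0,0],0],
  [[0,-0.4,6],[0,0,0],0],
  [[0,0,6],[0,0,0],0],
  [[0,0,4],[0,0,0],0],
  [[0,0,2],[0,0,0],0],
  [[0,0,1],[0,0,0],0],
  [[0,0,0],[0,0,0],0],
  [[0,0,0],[0,0,0],0],
  [[0,0,0],[0,0,0],0],
  [[0,0,0],[0,0,0],0],
])

```text
t: 18.68
tool_pos: [0.5187, 0.1309, 0.1161]
orientation: [3.142, 0.001, -2.709]
wrist_force: [0.2, -0.0, -2.2]
gripper_width: 0.118
```

```bash
python3 - <<'E'
from h import *
w=capture("wrist"); p,R,o=pose(); print(o["t"],p,R.round(4),o["gripper_width"]*85.4)
cv2.imwrite("pics/w19.png",cv2.resize(w["pixels"][60:300,140:420,::-1],None,fx=2.5,fy=2.5,interpolation=cv2.INTER_CUBIC))
s=capture("side");print(pose()[0]);cv2.imwrite("pics/s19.png",cv2.resize(s["pixels"][160:220,210:290,::-1],None,fx=9,fy=9,interpolation=cv2.INTER_NEAREST))
m,cf=mask(s,"punch_centre")
if m is not None: ys,xs=np.nonzero(m); print("tip px",xs[ys==ys.max()].mean(),ys.max(),cf)
t=capture("top");cv2.imwrite("pics/t19.png",cv2.resize(t["pixels"][130:290,150:430,::-1],None,fx=2.8,fy=2.8))
E
```

```text
18.7333 [0.51861807 0.13092083 0.11603437] [[-9.080e-01 -4.189e-01  5.000e-04]
 [-4.189e-01  9.080e-01  3.000e-04]
 [-6.000e-04  1.000e-04 -1.000e+00]] 10.015556425716618
[0.518599   0.13089738 0.11602494]
tip px 278.0 312 0.47
```

View pics/w19.png

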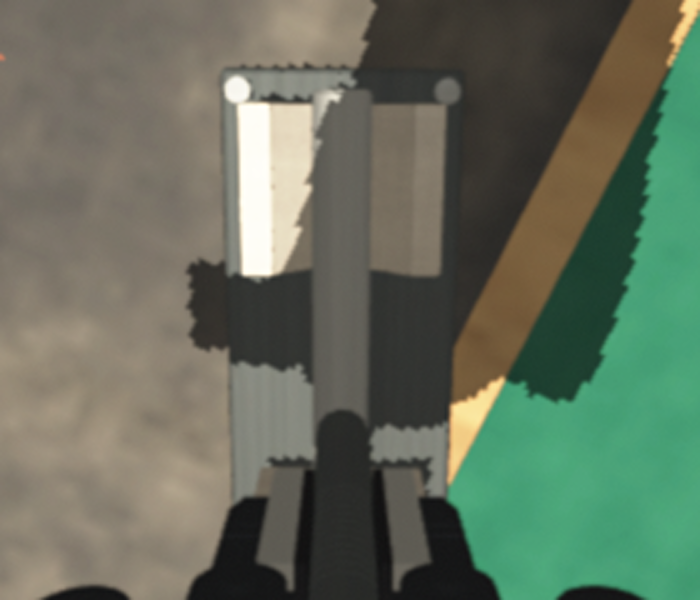

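View pics/s19.png

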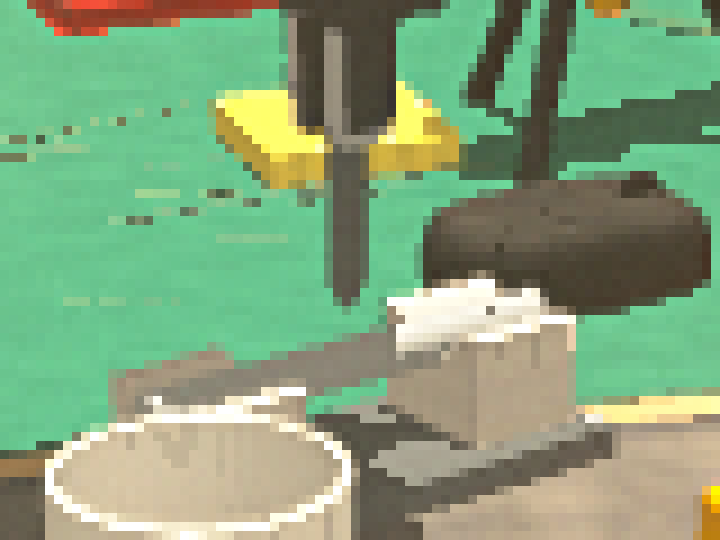

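```bash
python3 - <<'E'
from h import *
s=capture("side"); w=capture("wrist"); p,R,o=pose(); print(p)
u=np.array([.9085,.4175,0]); v=np.array([-.4175,.9085,0]); zz=np.array([0,0,1.])
c=np.array([.518,.1297,.0425])
k=.007/np.cos(np.pi/8)
pts=[]
for sx in np.linspace(-.075,.075,61):
  for i in range(8):
    a=np.pi/8+i*np.pi/4; pts.append(c+u*sx+k*(v*np.cos(a)+zz*np.sin(a)))
q=proj(s,pts); h=cv2.convexHull(q.astype(np.float32))[:,0]
print("cols",q[:,0].min(),q[:,0].max())
im=np.zeros((4200,5600),np.uint8); cv2.fillConvexPoly(im,np.round(h*10).astype(int),1)
for col in (235,240,246.6,248.6): r=np.nonzero(im[:,int(col*10)])[0]; print(col,r.min()/10,r.max()/10)
print("tip pred",proj(s,[p+R@[0,0,.0555], c+[0,0,.017],c+[0,0,.007]]))
z2=lambda a:[[140+x/2.5,60+y/2.5] for x,y in a]
f=lambda a,z:((unproj(w,z2(a),z)-p)@R*1000).round(1)[:,:2]
print("bar end", f([[343,91]],.0495).tolist(),"bar axis",f([[341,350]],.0495).tolist())
print("block", f([[238,103],[447,103],[241,276],[441,276]],.048).tolist())
print("punch", ((unproj(w,z2([[343,425]]),p[2]-.045)-p)@R*1000).round(1))
E
```

```text
[0.51848874 0.13086137 0.11590092]
cols 222.855388937122 269.2950407679323
235 199.8 205.5
240 198.5 204.1
246.6 196.7 202.2
248.6 196.1 201.7
tip pred [[246.78165181 193.23656744]
 [246.6926729  193.69777385]
 [246.7490902  197.04878052]]
bar end [[75.2, -1.5]] bar axis [[14.7, -2.1]]
block [[72.7, -25.6], [72.6, 22.3], [32.7, -26.2], [32.7, 22.0]]
punch [[ 2.8 -1.6 45. ]]
```

```bash
python3 - <<'E'
from h import *
s=capture("side"); p,R,o=pose(); print(o["t"],p,o["qd"].round(3))
u=np.array([.9085,.4175,0]); v=np.array([-.4175,.9085,0])
c=np.array([.518,.1297,0])
for a in(.032,.072):
  for b in (-.024,.024): print(a,b,proj(s,[c+u*a+v*b+[0,0,.048]])*1, (proj(s,[c+u*a+v*b+[0,0,.048]])-[210,160])*9)
for b in(-.033,): print("plate",(proj(s,[c+u*.082+v*b+[0,0,.012]])-[210,160])*9)
E
```

```text
19.0333 [0.51844425 0.13083358 0.11581454] [ 0.002  0.001  0.     0.001  0.001  0.001 -0.   ]
0.032 -0.024 [[261.06558566 197.44435787]] [[459.59027096 336.99922081]]
0.032 0.024 [[250.87461335 192.71205342]] [[367.87152017 294.40848079]]
0.072 -0.024 [[272.19018693 194.33265222]] [[559.71168235 308.99387001]]
0.072 0.024 [[261.89212489 189.76147107]] [[467.02912399 267.85323963]]
plate [[601.0947056 415.3784257]]
```

View pics/t19.png

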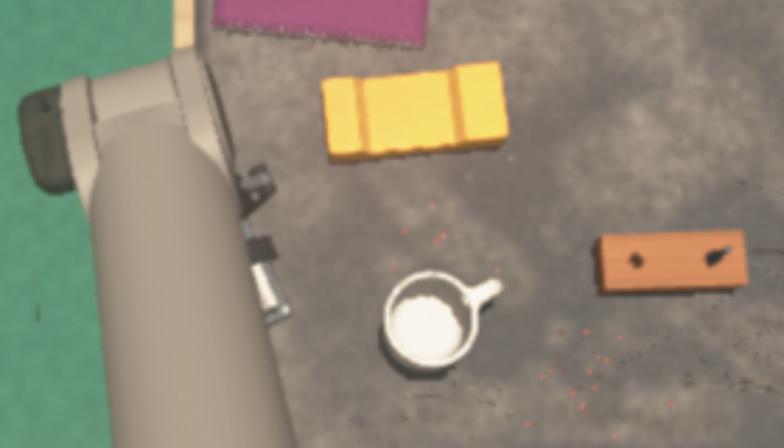

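Call:
play_rows([
  [[0,0,0.5],[0,0,0],0],
  [[0,0,0],[0,0,0],0],
  [[0,0,0],[0,0,0],0],
  [[0,0,0],[0,0,0],0],
  [[0,0,0],[0,0,0],0],
  [[0,0,0],[0,0,0],0],
  [[0,0,0],[0,0,0],0],
  [[0,0,0],[0,0,0],0],
  [[0,0,0],[0,0,0],0],
  [[0,0,0],[0,0,0],0],
])

```text
t: 19.87
tool_pos: [0.5185, 0.1308, 0.1153]
orientation: [3.142, 0.0, -2.709]
wrist_force: [0.5, 0.9, -0.9]
gripper_width: 0.115
```

```bash
python3 - <<'E'
from h import *
p,R,o=pose(); print(o["t"],p,o["qd"].round(3),o["gripper_width"]*85.4)
s=capture("side");cv2.imwrite("pics/s20.png",cv2.resize(s["pixels"][150:330,190:370,::-1],None,fx=3.3,fy=3.3,interpolation=cv2.INTER_CUBIC))
print(ticket.hand_in())
E
```

```text
19.8667 [0.51845587 0.130848   0.11529596] [-0.001  0.002 -0.002 -0.002  0.     0.001 -0.001] 9.839291972617573
the job is handed in; nothing more can be done
None
```

View pics/s20.png

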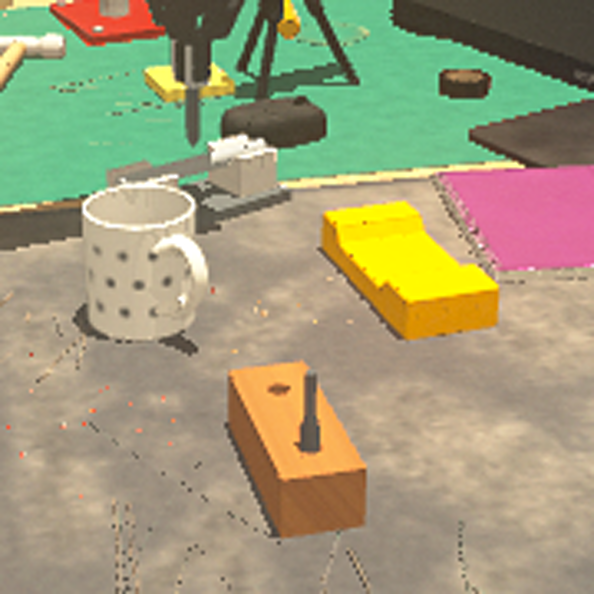

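The job is handed in at about 19.9 s of the 61 s allowed. The bar lies in both V-grooves, released and centred to about 1 mm. The arm is holding the centre punch upright and still, point down, above the middle of the bar.

- **Carry:** the punch tip passed the mug at about 130 mm, well above its 91 mm. In the last pictures the mug, cradle and pin punch look unmoved.
- **Tip position:** the wrist view puts the tip within about 1 mm of the bar's middle. The side view agrees after allowing for a 2-pixel offset that also shows on the fixed V-blocks.
- **Tip height:** the gap above the bar works out at 10.3 mm. The side view agrees to about 1–2 mm, which is as fine as its resolution allows. The punch tilts well under 1°.
- **Checks that disagreed:**
  - The gripper opening read 2–3 mm less than the known sizes of the bar and punch.
  - One wrist-view estimate from the apparent size of the punch's head would put the tip about 6 mm lower. The side view contradicted it, so I did not act on it.

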